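# Replace the chipped sheave in the drying rack

## Task

One of the three pulley sheaves in the rack's working section (the three bays) has a piece broken out of its rim: find it and stand it in the free reject bay beyond the partition board, beside the other chipped one. Then take the sound spare of the same size from the small stock stand and stand it properly home in the emptied bay, leaning on the dowels like its neighbours. Leave the other sheaves, the other spare and the things lying about where they are.

Things in the scene. Friction and masses are not known exactly. Their poses are not given: they have to be found in the camera images.
- rack: fixed white-painted drying rack, 456 mm long (its y), 94 mm wide (x); five bays in a row, all leaning 28 deg towards its +y. Bays 0-2 (84 mm apart) at the -y end: working section; then a solid partition board leaning alike, 12 mm thick, top 79 mm above the bench, 33 mm clear of the sheaves; bays 3-4 (84 mm apart): reject section. Origin: on the bench under its middle, z up; turned up to 0.13 rad
- rack_bay0 (a point): point in working bay 0, 21 mm above the bench. A home sheave's rim rests on the seat, its +y face on two dowels; its centre is straight above this point: 41.1 mm for a large, 32 mm for a small sheave. Axes as the rack's
- rack_bay1 (a point): point in working bay 1, 21 mm above the bench. As bay 0. The seat is inclined, square to the dowels: in the sheave's plane it lies one radius below the centre. Seat 70 mm wide (x) between side rails that stand 36 mm above the bench
- rack_bay2 (a point): point in working bay 2, 21 mm above the bench. As bay 0. Dowels: 10 mm thick, 40 mm apart in x, 57 mm long from the seat, behind the +y face only. Between the faces of neighbouring sheaves 49 mm or more are free
- rack_bay3 (a point): point in reject bay 3, 21 mm above the bench. As bay 0; holds the other chipped sheave at the start
- rack_bay4 (a point): point in reject bay 4, 21 mm above the bench. As bay 0; free at the start
- stand: fixed small stock stand of the same make: two bays 84 mm apart, 172 mm long (its y), 94 mm wide, leaning 28 deg towards its own +y; turned 0.5 to 1.1 rad about z, so leaning partly towards the robot. Origin: on the bench under its middle
- sheave_l: sound large wooden sheave, brass bush, 80 mm across, 24.5 mm thick, flat faces, about 170 g; in a working bay, and stays there. Origin: centre of the bore; y: its axis (standing, along the rack's +y and 28 deg down); z: in its plane, up to the rim's top
- sheave_s: sound small wooden sheave, brass bush, 64 mm across, 16 mm thick, flat faces, about 90 g; in a working bay, and stays there. Origin: centre of the bore; y: its axis (standing, along the rack's +y and 28 deg down); z: in its plane, up to the rim's top
- chipped_l: CHIPPED large wooden sheave, brass bush, 80 mm across, 24.5 mm thick, flat faces, about 170 g: a piece 59 x 13 mm is out of its rim, 69 deg from the top towards its x; the top 20 deg are whole. One chipped sheave starts in a working bay, the other in bay 3. Origin: centre of the bore; y: its axis (standing, along the rack's +y and 28 deg down); z: in its plane, up to the rim's top
- chipped_s: CHIPPED small wooden sheave, brass bush, 64 mm across, 16 mm thick, flat faces, about 90 g: a piece 48 x 11 mm is out of its rim, 69 deg from the top towards its x; the top 20 deg are whole. One chipped sheave starts in a working bay, the other in bay 3. Origin: centre of the bore; y: its axis (standing, along the rack's +y and 28 deg down); z: in its plane, up to the rim's top
- spare_l: sound spare, large wooden sheave, brass bush, 80 mm across, 24.5 mm thick, flat faces, about 170 g; in either bay of the stock stand. Origin: centre of the bore; y: its axis (standing, along the stand's +y and 28 deg down); z: in its plane, up to the rim's top
- spare_s: sound spare, small wooden sheave, brass bush, 64 mm across, 16 mm thick, flat faces, about 90 g; in either bay of the stock stand. Origin: centre of the bore; y: its axis (standing, along the stand's +y and 28 deg down); z: in its plane, up to the rim's top
- block_1: empty wooden block shell lying on its cheek, 104 x 60 mm and 52 mm high, with a steel eye at one end; a bystander; origin on its underside
- block_2: empty wooden block shell, 99 x 57 mm and 52 mm high, lying on its cheek; a bystander; origin on its underside
- mallet: wooden mallet lying down, head 100 mm long and 60 mm thick, handle 220 mm; a bystander; origin on its underside
- shackle: steel bow shackle lying flat, 82 x 58 mm, 10 mm thick; a bystander; origin on its underside
- tin: closed metal grease tin, 84 mm across, 62 mm high; a bystander; origin on its underside
- cleat: dark wooden horn cleat, 150 mm long, 36 mm high; a bystander; origin on its underside
- thimble: steel rope thimble lying flat, teardrop 86 x 58 mm, 14 mm thick; a bystander; origin on its underside
There are look-alikes about, which are no part of the job. Leave any orange or red look-alike of the sheave_s alone.

How it is judged:
By the outcome, as a careful person would: the job done as asked, in the order asked, and still so for the second after the job is handed in, with the robot touching nothing.
It also fails if it takes over 54 s, if anything falls off the work surface, if the arm or the gripper's body presses on something with over 40 N, if the wrist force passes 120 N, or if a joint passes its speed limit or range.

## Robot

A 6-joint arm with a two-finger parallel gripper is mounted at the origin on the work surface. World frame = base frame: x ahead of the robot, y to its left, z up, the work surface at z = 0. Lengths are in m, angles in rad, forces in N, time in s.
With the tool pointing down it reaches from about 0.375 to 0.9 m from the base axis. Payload 3.1 kg.
Tool frame: the origin (TCP) lies midway between the tips of the shut fingers; the grasp point (between the pads) lies 19 mm behind it; z points along the fingers, y is the line along which they close (so a half turn about z gives the same grasp; the last joint's range is limited). The gripper opens to 87 mm and grips with 3 to 60 N. Pads are 19 mm wide; open, the fingers measure 117 mm over their backs; the gripper's body (75 mm by 190 mm) begins 51 mm behind the grasp point.
Start: joints at [-1.335, 0.527, 1.433, -0, 1.181, -0.178], TCP at [0.252, -0.572, 0.223] pointing down, gripper open.
Joint ranges: [-3.08, 3.08], [-0.75, 2.2], [0.22, 2.44], [-1.43, 4.57], [0, 2.65], [-2.85, 2.85]. Speed limits (rad/s): [2.79, 2.79, 3.14, 3.14, 3.14, 3.14].

## Interface

Orientations are given as a unit quaternion [x, y, z, w].
In Python, from rig import robot gives the robot as it stands. The module is installed in compiled form; this text tells all that it offers.
- The arm moves only by the tool play_rows, never from a script. Its arguments are lists of equal length, an entry for each row: "gripper": the closure, from -1 (fully open) to 1 (shut); "delta_pos": the shift along the tool's x, y, z in cm, a list of three; "turn": the turn, a rotation vector about the tool's x, y, z in rad, a list of three. A call has 1 to 12 rows; each row is the pose to reach, as a shift and turn from the pose commanded when the call began, along the tool's axes at that moment; what a row does not reach only later rows make up. A row lasts 1/8 s, in which the tool goes at most 62.5 mm and 10.7 degrees, less where a joint would pass 70% of its speed; a pose out of reach is approached as far as the arm can. A call with a gripper value outside its range is refused whole. The fingers move at their own pace and stop on an object; "squeeze" is the grip in N (left out, the last holds). Time passes only in rows, so rows that repeat a pose let the fingers close. It gives the time, the measured TCP pose, the force, the opening and the grip force at its end, in the units of the state.
- robot.get_obs(): the state, without advancing time (a new reading comes with each control period).
- robot.camera(name): name is "scene" or "top" or "wrist"; returns a dict with "color" (420x560x3 uint8, red, green, blue), "vfov" (degrees; the focal length in pixels is half the picture's height over the tangent of half this angle, whatever the lens; pixels are square), "cx", "cy" (the principal point, pixels), "k1" (the pictures are not rectified: a ray, as slopes to the right and down, at radius r is drawn at 1 + k1 r^2 times it, then the intrinsics apply), "R" (3x3) and "t" (3): a world point X has camera coordinates R X + t. Camera axes: x right, y down, z forward; pixel columns grow to the right and rows downward; lengths in m; the calibration is good to about 2 mm. A picture is of the moment at which its call begins. There is no depth.
- robot.hand_in(): hands the job in; it is judged then, once.
The state is a dict: "time": time; "q": joint angles; "joint_velocities": joint speeds; "joint_torque": joint torques, N m; "position": TCP position; "tool_rot": TCP orientation; "ft_force": force on the tool from outside, world axes, zero at the start; "moment": the same for the moment, N m; "grip_width": finger opening in m; "grip_force": force on a finger pad.
Only numpy, scipy, OpenCV 4.12 (cv2) and the standard library are available. Lean on these libraries where they do the work, as an engineer would, in place of code of your own. Each camera call takes 0.05 s, during which the arm holds its last target. There are 200 camera calls.

## Working session

There is one attempt and no reset: what is moved stays moved. The work goes in short steps, Python scripts to look and compute and a tool call to move; the robot and the scene stay as the last step left them, time stands still between calls to the robot, and variables do not carry over. Pictures are saved under pics/ and viewed, at most 10 in all, crops included, and the job is handed in when it is done.

Besides the shell and the picture viewer there is one more tool, called after "Call:" by a JSON object that holds its "name" and its "arguments". play_rows: Moves the arm, as the interface text tells. Its arguments: {"type":"object","properties":{"gripper":{"type":"array","items":{"type":"number"}},"delta_pos":{"type":"array","items":{"type":"array","items":{"type":"number"}}},"turn":{"type":"array","items":{"type":"array","items":{"type":"number"}}},"squeeze":{"type":"number"}},"required":["gripper","delta_pos","turn"]}

```bash
mkdir -p pics
cat > h.py <<'E'
import numpy as np, cv2
from rig import robot
def K(c):
    H=c["color"].shape[0]; f=H/2/np.tan(np.radians(c["vfov"])/2); return f
def snap(name,fn):
    c=robot.camera(name); cv2.imwrite(f"pics/{fn}.png",c["color"][:,:,::-1]); np.save(f"pics/{fn}.npy",c,allow_pickle=True); return c
def load(fn): return np.load(f"pics/{fn}.npy",allow_pickle=True).item()
def ray(c,u,v):
    f=K(c); d=np.array([(u-c["cx"])/f,(v-c["cy"])/f]); s=d.copy()
    for _ in range(30): s=d/(1+c["k1"]*(s@s))
    R=np.array(c["R"]);t=np.array(c["t"]); w=R.T@np.array([s[0],s[1],1]); return -R.T@t, w/np.linalg.norm(w)
def onz(c,u,v,z):
    o,w=ray(c,u,v); return o+w*(z-o[2])/w[2]
def tri(rs):
    A=np.zeros((3,3));b=np.zeros(3)
    for o,w in rs:
        P=np.eye(3)-np.outer(w,w);A+=P;b+=P@o
    X=np.linalg.solve(A,b); return X,[float(np.linalg.norm((np.eye(3)-np.outer(w,w))@(X-o))) for o,w in rs]
def proj(c,X):
    f=K(c);p=np.array(c["R"])@np.array(X)+np.array(c["t"]);s=p[:2]/p[2];s=s*(1+c["k1"]*(s@s));return s*f+[c["cx"],c["cy"]]
E
python3 - <<'E'
from h import *
for n in("scene","top","wrist"):
    c=snap(n,n+"0"); print(n,c["vfov"],c["k1"],-np.array(c["R"]).T@c["t"]); print(np.round(c["R"],3))
o=robot.get_obs();print(o)
a=cv2.imread("pics/scene0.png");b=cv2.imread("pics/top0.png")
E
```

```text
scene 45.81095042238024 0.012744409889699557 [ 1.25101889 -0.36098084  0.97632472]
[[ 0.525  0.851  0.003]
 [ 0.641 -0.394 -0.659]
 [-0.559  0.348 -0.753]]
top 56.76585714101078 -0.10291343102638997 [0.49752862 0.06436463 0.96713995]
[[-0.02  -1.     0.018]
 [-0.997  0.019 -0.071]
 [ 0.07  -0.02  -0.997]]
wrist 63.48500183912121 0.013477100676760332 [ 0.31160229 -0.54494746  0.38346716]
[[ 0.402 -0.916 -0.002]
 [-0.888 -0.39   0.243]
 [-0.223 -0.096 -0.97 ]]
{'time': 0.15, 'q': array([-1.33452257e+00,  5.28251409e-01,  1.43360808e+00, -1.48162545e-05,
        1.18140340e+00, -1.78512903e-01]), 'joint_velocities': array([-0.00011823, -0.00147076, -0.00232137, -0.00013284, -0.00075534,
        0.00105524]), 'joint_torque': array([ 1.08500408e-03, -4.40427303e+01, -1.76844263e+01,  6.31861039e-02,
        5.52472891e-02, -1.10401800e-04]), 'position': array([ 0.25175337, -0.57143798,  0.22179715]), 'tool_rot': array([ 9.78570056e-01,  2.05912475e-01, -3.09635377e-05, -8.34571304e-04]), 'ft_force': array([-0.47403442,  0.20693417, -0.7410895 ]), 'moment': array([ 0.00869503, -0.00836671,  0.02563878]), 'grip_force': 0.0, 'grip_width': 0.08695782342981918}
```

View pics/top0.png

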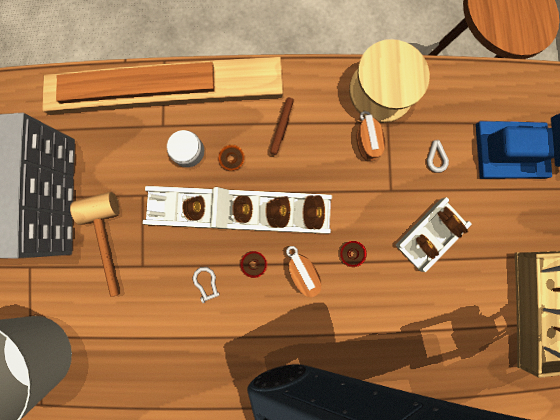

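View pics/scene0.png

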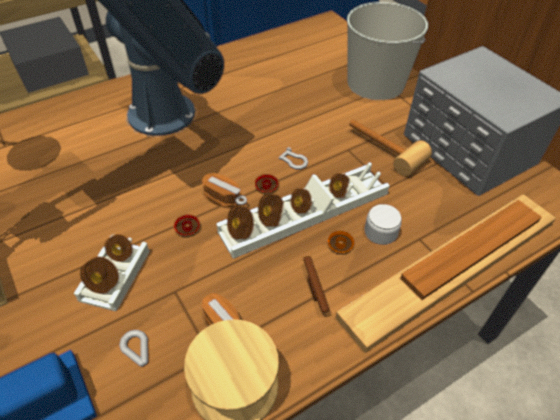

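The top view shows the rack at px (145–330, 187–232). Bay 0 is at about (315,212), bay 1 at (278,212), bay 2 at (242,209), the partition at 220, bay 3 at (194,208) and the free bay 4 at about (160,206). The stand is at about (435,234). I'll zoom in to find the chip.

Run:
```python
from h import *
a=cv2.imread("pics/scene0.png")[155:260,210:400];b=cv2.imread("pics/top0.png")[180:240,135:345]
a2=cv2.imread("pics/scene0.png")[225:315,70:155];b2=cv2.imread("pics/top0.png")[190:275,390:480]
L=np.vstack([cv2.resize(a,(520,287),interpolation=3),cv2.resize(b,(520,149),interpolation=3)])
R=np.vstack([cv2.resize(a2,(230,218)),cv2.resize(b2,(230,218))])
cv2.imwrite("pics/m1.png",np.hstack([L,R]))
```

```text
(no output)
```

View pics/m1.png

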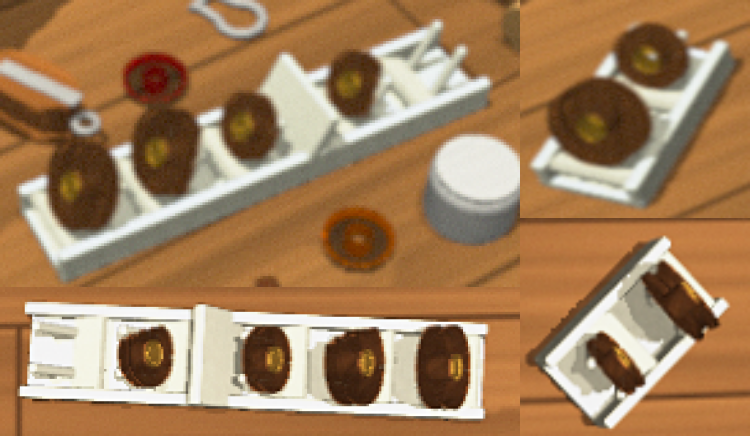

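Bay 1 holds the chipped large sheave: its +x edge is missing in both views, at scene crop (190,130) and top crop (375,345). Bay 3 holds the small chipped one. The large spare is in the stand's far bay, at top px (452,221). Next is measuring the bushes and the rails.

Run:
```python
from h import *
T=load("top0");S=load("scene0")
def brass(c,u,v,r):
    im=c["color"];u0=u-r;v0=v-r
    hsv=cv2.cvtColor(im,cv2.COLOR_RGB2HSV)[v0:v+r+1,u0:u+r+1].astype(int)
    m=((hsv[...,0]>=17)&(hsv[...,0]<=32)&(hsv[...,1]>110)&(hsv[...,2]>90)).astype(np.uint8)
    n,l,st,ce=cv2.connectedComponentsWithStats(m)
    if n<2: return None
    k=1+np.argmax(st[1:,4]); return ce[k]+[u0,v0],st[k,4]
# crop scale: scene a: 190->520 (2.737), top b: 210->520 (2.476)
sc={'b0':(72,185),'b1':(157,152),'b2':(245,125),'b3':(350,82)}
tp={'b0':(456,367-287),'b1':(367,365-287),'b2':(274,360-287),'b3':(154,352-287)}
P={}
for k in sc:
    s=brass(S,round(210+sc[k][0]/2.737),round(155+sc[k][1]/2.737),9)
    t=brass(T,round(135+tp[k][0]/2.476),round(180+tp[k][1]/2.483),8)
    if s is None or t is None: print(k,s,t);continue
    X,e=tri([ray(S,*s[0]),ray(T,*t[0])]);P[k]=X;print(k,s,t,X.round(4),np.round(e,4))
ss={'L':(592,125),'S':(648,57)}; tt={'L':(683,290),'S':(622,360)}
for k in ss:
    s=brass(S,round(70+(ss[k][0]-520)*85/230),round(225+ss[k][1]*90/218),9)
    t=brass(T,round(390+(tt[k][0]-520)*90/230),round(190+(tt[k][1]-218)*85/218),9)
    if s is None or t is None: print(k,s,t);continue
    X,e=tri([ray(S,*s[0]),ray(T,*t[0])]);print(k,s,t,X.round(4),np.round(e,4))
# white outlines
for nm,c,(x0,y0,x1,y1) in(("rackT",T,(135,175,345,240)),("standT",T,(385,190,485,280)),("rackS",S,(205,150,400,262)),("standS",S,(65,225,160,320))):
    im=c["color"][y0:y1,x0:x1];hsv=cv2.cvtColor(im,cv2.COLOR_RGB2HSV)
    m=((hsv[...,1]<75)&(hsv[...,2]>110)).astype(np.uint8)
    n,l,st,ce=cv2.connectedComponentsWithStats(m)
    m=np.zeros_like(m)
    for k in range(1,n):
        if st[k,4]>60 : m[l==k]=1
    cs=np.vstack(cv2.findContours(m,cv2.RETR_EXTERNAL,2)[0])
    h=cv2.convexHull(cs);q=cv2.approxPolyDP(h,3,True)[:,0]+[x0,y0]
    print(nm,[(tuple(map(int,p)),tuple(onz(c,*p,0.036).round(3)[:2])) for p in q])
```

```text
b0 (array([235.21428571, 222.98571429]), np.int32(70)) (array([319.        , 211.75609756]), np.int32(41)) [ 0.5614 -0.0405  0.0642] [0.0003 0.0003]
b1 (array([266.55072464, 210.24637681]), np.int32(69)) (array([282.89130435, 210.26086957]), np.int32(46)) [0.5664 0.0437 0.0647] [0.0004 0.0004]
b2 (array([297.83544304, 200.92405063]), np.int32(79)) (array([245.78846154, 208.59615385]), np.int32(52)) [0.5729 0.1309 0.0543] [0.0002 0.0002]
b3 (array([336.97222222, 185.44444444]), np.int32(72)) (array([196.82758621, 206.5       ]), np.int32(58)) [0.5802 0.2468 0.0536] [0. 0.]
L (array([ 96.23076923, 278.10989011]), np.int32(91)) (array([456.07142857, 218.        ]), np.int32(14)) [ 0.5401 -0.3717  0.0639] [0.0005 0.0005]
S (array([116.27710843, 249.79518072]), np.int32(83)) (array([429.6, 243.8]), np.int32(20)) [ 0.4799 -0.3076  0.0522] [0.0006 0.0006]
rackT [((145, 187), (np.float64(0.632), np.float64(0.377))), ((218, 187), (np.float64(0.628), np.float64(0.199))), ((331, 195), (np.float64(0.604), np.float64(-0.074))), ((330, 232), (np.float64(0.514), np.float64(-0.069))), ((143, 223), (
[... 398 characters left out ...]
np.float64(0.765), np.float64(0.224))), ((233, 257), (np.float64(0.627), np.float64(-0.084))), ((218, 233), (np.float64(0.546), np.float64(-0.081))), ((209, 179), (np.float64(0.371), np.float64(-0.017))), ((286, 150), (np.float64(0.381), np.float64(0.219))), ((370, 162), (np.float64(0.543), np.float64(0.389))), ((389, 185), (np.float64(0.638), np.float64(0.376))), ((399, 212), (np.float64(0.723), np.float64(0.336)))]
standS [((146, 243), (np.float64(0.483), np.float64(-0.24))), ((115, 310), (np.float64(0.617), np.float64(-0.365))), ((78, 300), (np.float64(0.552), np.float64(-0.424))), ((74, 292), (np.float64(0.528), np.float64(-0.425))), ((103, 247), (np.float64(0.442), np.float64(-0.331)))]
```

The bush triangulation agrees to 0.5 mm, the bay spacing comes out at 84 mm, and the rack yaw is about −0.066 rad. I'll move the wrist camera above bay 1 in the grasp orientation for a close measurement.

```bash
cat >> h.py <<'E'
from scipy.spatial.transform import Rotation as Rot
TH=np.radians(28)
def axes(psi): # sheave axes (cols x,y,z) in world for rack yaw psi
    return Rot.from_euler('z',psi).as_matrix()@Rot.from_euler('x',-TH).as_matrix()
def grot(psi,flip=False): # tool rotation: x=sheave x, y=-sheave y, z=-sheave z
    A=axes(psi); s=-1 if flip else 1
    return np.column_stack([s*A[:,0],-s*A[:,1],-A[:,2]])
def go(pos,Rt):
    o=robot.get_obs(); R0=Rot.from_quat(o["tool_rot"]).as_matrix()
    d=R0.T@(np.array(pos)-o["position"])*100; r=Rot.from_matrix(R0.T@Rt).as_rotvec()
    print("d_cm",d.round(2),"turn",r.round(4),"dist",np.linalg.norm(d).round(2),"deg",np.degrees(np.linalg.norm(r)).round(1))
E
python3 - <<'E'
from h import *
print(axes(-.066).round(3))
go([.571,.117,.20],grot(-.066))
E
```

```text
[[ 0.998  0.058  0.031]
 [-0.066  0.881  0.468]
 [ 0.    -0.469  0.883]]
d_cm [ 56.96 -50.14   2.28] turn [-0.4808 -0.1174  0.4712] dist 75.92 deg 39.2
```

Call:
{"name": "play_rows", "arguments": {"gripper": [-1,-1,-1,-1,-1,-1,-1,-1,-1,-1,-1,-1], "delta_pos": [[56.96,-50.14,2.28],[56.96,-50.14,2.28],[56.96,-50.14,2.28],[56.96,-50.14,2.28],[56.96,-50.14,2.28],[56.96,-50.14,2.28],[56.96,-50.14,2.28],[56.96,-50.14,2.28],[56.96,-50.14,2.28],[56.96,-50.14,2.28],[56.96,-50.14,2.28],[56.96,-50.14,2.28]], "turn": [[-0.4808,-0.1174,0.4712],[-0.4808,-0.1174,0.4712],[-0.4808,-0.1174,0.4712],[-0.4808,-0.1174,0.4712],[-0.4808,-0.1174,0.4712],[-0.4808,-0.1174,0.4712],[-0.4808,-0.1174,0.4712],[-0.4808,-0.1174,0.4712],[-0.4808,-0.1174,0.4712],[-0.4808,-0.1174,0.4712],[-0.4808,-0.1174,0.4712],[-0.4808,-0.1174,0.4712]]}}

```text
time: 1.65
position: [0.5239, 0.0163, 0.2024]
tool_rot: [0.97, -0.032, -0.008, 0.243]
ft_force: [0.3, -0.5, 0.2]
grip_width: 0.087
grip_force: 0.0
```

Run:
```python
from h import *
o=robot.get_obs();print(o["position"],o["q"],np.abs(o["joint_velocities"]).max())
go([.571,.117,.20],grot(-.066))
```

```text
[0.52393705 0.01628558 0.20240926] [ 0.0904598   0.50971053  1.6619717  -0.5442062   1.11654488  2.0065545 ] 0.8376989872713966
d_cm [ 4.04 -9.25 -4.66] turn [ 0.0016 -0.0007  0.0004] dist 11.12 deg 0.1
```

Call:
{"name": "play_rows", "arguments": {"gripper": [-1,-1,-1,-1], "delta_pos": [[4,-9.2,-4.6],[4,-9.2,-4.6],[4,-9.2,-4.6],[4,-9.2,-4.6]], "turn": [[0,0,0],[0,0,0],[0,0,0],[0,0,0]]}}

```text
time: 2.15
position: [0.5691, 0.1137, 0.1994]
tool_rot: [0.969, -0.032, -0.009, 0.243]
ft_force: [0.5, 0.6, 0.1]
grip_width: 0.0868
grip_force: 0.0
```

Run:
```python
from h import *
o=robot.get_obs();print(o["position"],o["q"],np.abs(o["joint_velocities"]).max())
c=snap("wrist","w1");print(-np.array(c["R"]).T@c["t"],np.array(c["R"])[2])
go([.571,.117,.20],grot(-.066))
```

```text
[0.56912481 0.11365334 0.19936998] [ 0.24225008  0.6068961   1.46584992 -0.48982435  1.26842501  2.07456527] 0.02291290395772366
[0.63956916 0.18592113 0.34187687] [-0.27402617 -0.44122105 -0.85453709]
d_cm [ 0.17 -0.34 -0.23] turn [ 0.0025  0.0016 -0.0001] dist 0.45 deg 0.2
```

View pics/w1.png

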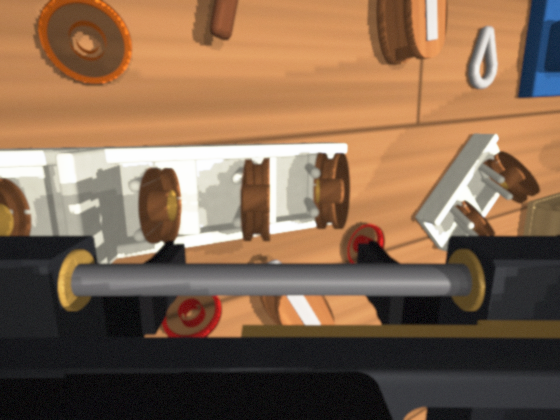

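The wrist view shows bay 1's sheave edge-on at u≈242–272, v≈158–242, bay 2 at about (158,205), bay 0 at about (332,190) and the partition at about u 85. I'll extract the plane offsets from this view and compare them with the bush points.

Run:
```python
from h import *
c=load("w1");A=axes(-.066)
hsv=cv2.cvtColor(c["color"],cv2.COLOR_RGB2HSV).astype(int)
m=((hsv[...,1]>110)&(hsv[...,2]<190)&(hsv[...,0]<35))[150:250,0:360]
for v in range(160,236,12):
    r=m[v-150]; run=[];s=None
    for u in range(360):
        if r[u] and s is None:s=u
        if (not r[u] or u==359) and s is not None:
            if u-s>14: run.append((s,u-1))
            s=None
    print(v,run)
for v,(a,b) in ((190,(242,271)),):
  for z in (.06,.08,.095):
    for u in(a,(a+b)/2,b):
        X=onz(c,u,v,z);print(z,u,X.round(4),"ysh",(X@A[:,1]).round(4),"xr",(X@A[:,0]).round(4))
o,_=ray(c,256,200);print("cam ysh",o@A[:,1])
for n,X,h in(("b0",[.5614,-.0405,.0642],.01225),("b1",[.5664,.0437,.0647],.01225),("b2",[.5729,.1309,.0543],.008),("b3",[.5802,.2468,.0536],.008)):
    X=np.array(X);print(n,"bush ysh",X@A[:,1],"centre if face",(X+A[:,1]*h).round(4))
```

```text
160 [(317, 347)]
172 [(146, 173), (244, 268), (321, 349)]
184 [(142, 177), (243, 268), (316, 350)]
196 [(0, 23), (140, 178), (242, 268), (314, 349)]
208 [(0, 28), (140, 180), (242, 268), (318, 352)]
220 [(0, 29), (141, 179), (242, 268), (316, 347)]
232 [(0, 28), (144, 176), (244, 268), (343, 358)]
0.06 242 [0.5762 0.0687 0.06  ] ysh 0.0659 xr 0.5704
0.06 256.5 [0.574  0.0541 0.06  ] ysh 0.0529 xr 0.5692
0.06 271 [0.5716 0.0389 0.06  ] ysh 0.0394 xr 0.5678
0.08 242 [0.5807 0.077  0.08  ] ysh 0.0641 xr 0.5744
0.08 256.5 [0.5786 0.0635 0.08  ] ysh 0.0521 xr 0.5732
0.08 271 [0.5765 0.0493 0.08  ] ysh 0.0394 xr 0.572
0.095 242 [0.5841 0.0832 0.095 ] ysh 0.0627 xr 0.5773
0.095 256.5 [0.5821 0.0705 0.095 ] ysh 0.0514 xr 0.5762
0.095 271 [0.5801 0.0571 0.095 ] ysh 0.0395 xr 0.5751
cam ysh 0.04054328737375803
b0 bush ysh -0.03313001495071807 centre if face [ 0.5621 -0.0297  0.0584]
b1 bush ysh 0.04110873493077899 centre if face [0.5671 0.0545 0.0589]
b2 bush ysh 0.12319514890409353 centre if face [0.5734 0.1379 0.0505]
b3 bush ysh 0.22605969864167458 centre if face [0.5807 0.2538 0.0498]
```

Run:
```python
from h import *
A=axes(-.0655);C=np.array([.5675,.0536,.0621])
print("C",C,A.round(4));go(C+.09*A[:,2],grot(-.0655)); go(C+.01*A[:,2],grot(-.0655))
```

```text
C [0.5675 0.0536 0.0621] [[ 0.9979  0.0578  0.0307]
 [-0.0655  0.8811  0.4685]
 [ 0.     -0.4695  0.8829]]
d_cm [ 0.25 -1.22  5.92] turn [ 0.0025  0.0019 -0.0005] dist 6.05 deg 0.2
d_cm [ 0.27 -1.24 13.92] turn [ 0.0025  0.0019 -0.0005] dist 13.98 deg 0.2
```

Call:
{"name": "play_rows", "arguments": {"gripper": [-0.03,-0.03,-0.03,-0.03,-0.03], "delta_pos": [[0.25,-1.22,3],[0.25,-1.22,5.9],[0.25,-1.22,5.9],[0.25,-1.22,5.9],[0.25,-1.22,5.9]], "turn": [[0.002,0.002,0],[0.002,0.002,0],[0.002,0.002,0],[0.002,0.002,0],[0.002,0.002,0]]}}

```text
time: 2.82
position: [0.5722, 0.0971, 0.1435]
tool_rot: [0.97, -0.032, -0.005, 0.241]
ft_force: [-0.3, 0.4, 0.1]
grip_width: 0.0478
grip_force: 0.0
```

Run:
```python
from h import *
A=axes(-.0655);C=np.array([.5675,.0536,.0621])
o=robot.get_obs();print(o["grip_width"],o["q"])
go(C+.09*A[:,2],grot(-.0655)); go(C+.01*A[:,2],grot(-.0655)); snap("wrist","w2");snap("scene","s2")
cv2.imwrite("pics/m2.png",np.hstack([cv2.imread("pics/w2.png")[90:300,60:460],cv2.resize(cv2.imread("pics/s2.png")[150:270,200:400],(350,210))]))
```

```text
0.04776514734748368 [ 0.21438143  0.67214059  1.52056616 -0.51864852  1.14502893  2.11674559]
d_cm [-0.19  0.04  0.24] turn [-0.0012 -0.0045 -0.0021] dist 0.31 deg 0.3
d_cm [-0.23  0.05  8.24] turn [-0.0012 -0.0045 -0.0021] dist 8.24 deg 0.3
```

View pics/m2.png

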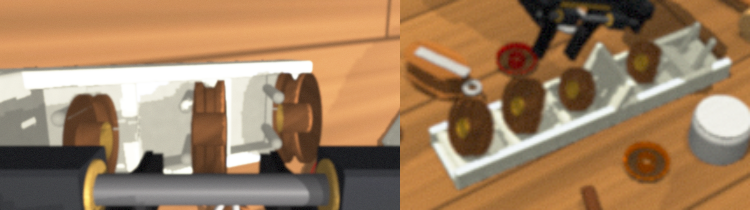

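The fingers (crop u≈148 and 272) straddle bay 1's sheave (193–227) symmetrically, so I'll descend.

Call:
{"name": "play_rows", "arguments": {"gripper": [-0.03,-0.03,-0.03,-0.03,-0.03], "delta_pos": [[-0.2,0.05,3],[-0.2,0.05,6],[-0.2,0.05,8.2],[-0.2,0.05,8.2],[-0.2,0.05,8.2]], "turn": [[0,-0.004,0],[0,-0.004,0],[0,-0.004,0],[0,-0.004,0],[0,-0.004,0]]}}

```text
time: 3.55
position: [0.5679, 0.0587, 0.0708]
tool_rot: [0.97, -0.032, -0.008, 0.241]
ft_force: [0.4, 0.2, 0.6]
grip_width: 0.0449
grip_force: 0.0
```

Call:
{"name": "play_rows", "arguments": {"gripper": [0.2,0.35,0.6,0.6,0.6,0.6], "delta_pos": [[0,0,0],[0,0,0],[0,0,0],[0,0,0],[0,0,0],[0,0,0]], "turn": [[0,0,0],[0,0,0],[0,0,0],[0,0,0],[0,0,0],[0,0,0]], "squeeze": 20}}

```text
time: 4.3
position: [0.5673, 0.0584, 0.0702]
tool_rot: [0.97, -0.032, -0.008, 0.241]
ft_force: [0.2, 2.3, 4.4]
grip_width: 0.0244
grip_force: 19.9
```

Run:
```python
from h import *
o=robot.get_obs();A=axes(-.0655);C=np.array([.5675,.0536,.0621]);print(o["grip_width"],o["grip_force"],o["ft_force"]@A,A.T@(o["position"]-C),o["position"])
go(C+.01*A[:,2],grot(-.0655))
```

```text
0.02438719980886086 19.87960838712752 [0.0307485  0.01285435 4.93799141] [-0.00049855  0.00047073  0.00939755] [0.5673185  0.05844979 0.07017655]
d_cm [ 0.05  0.05 -0.06] turn [-0.0007  0.0011 -0.0009] dist 0.09 deg 0.1
```

The grip is 24.4 mm wide with no side force. I'll lift in-plane 10 cm and carry it 284.1 mm along the rack's y to above bay 4.

Call:
{"name": "play_rows", "arguments": {"gripper": [0.6,0.6,0.6,0.6,0.6,0.6,0.6,0.6,0.6,0.6,0.6], "delta_pos": [[0,0,-2],[0,0,-6],[0,0,-10],[0,0,-10],[0,-5,-12.66],[0,-10,-15.32],[0,-15,-17.98],[0,-20,-20.64],[0,-25.1,-23.34],[0,-25.1,-23.34],[0,-25.1,-23.34]], "turn": [[0,0,0],[0,0,0],[0,0,0],[0,0,0],[0,0,0],[0,0,0],[0,0,0],[0,0,0],[0,0,0],[0,0,0],[0,0,0]], "squeeze": 30}}

```text
time: 5.68
position: [0.5884, 0.387, 0.1557]
tool_rot: [0.969, -0.032, -0.011, 0.243]
ft_force: [0.6, -1.2, -1.1]
grip_width: 0.0242
grip_force: 29.9
```

Run:
```python
from h import *
o=robot.get_obs();A=axes(-.0655);P=np.array([.5859,.3419,.0702]);print(o["grip_width"],o["grip_force"],o["ft_force"],o["q"])
go(P+.10*A[:,2],grot(-.0655));go(P,grot(-.0655))
snap("wrist","w3");snap("scene","s3");snap("top","t3")
cv2.imwrite("pics/m3.png",np.hstack([cv2.imread("pics/w3.png")[0:300,60:460],cv2.resize(cv2.imread("pics/s3.png")[120:270,250:420],(340,300))]))
```

```text
0.024195185640463024 29.86434392631054 [ 0.61291891 -1.24871393 -1.14678391] [ 0.58572509  0.87809161  0.99282055 -0.38175289  1.58763478  2.27789085]
d_cm [ 0.05 -0.02 -0.33] turn [0.0032 0.0052 0.0007] dist 0.34 deg 0.4
d_cm [ 0.1  -0.06  9.67] turn [0.0032 0.0052 0.0007] dist 9.67 deg 0.4
```

View pics/m3.png

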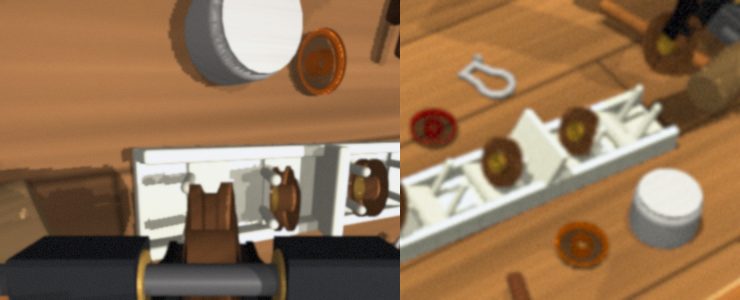

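The sheave is held square, with bay 4 empty below it (dowels at crop ~(145–195,180)). I'll descend in-plane.

Call:
{"name": "play_rows", "arguments": {"gripper": [0.6,0.6,0.6,0.6,0.6,0.6], "delta_pos": [[0.1,0,3],[0.1,0,6],[0.1,0,8.5],[0.1,0,9.5],[0.1,0,9.5],[0.1,0,9.5]], "turn": [[0.003,0.005,0],[0.003,0.005,0],[0.003,0.005,0],[0.003,0.005,0],[0.003,0.005,0],[0.003,0.005,0]]}}

```text
time: 6.58
position: [0.5881, 0.3446, 0.0756]
tool_rot: [0.97, -0.032, -0.005, 0.239]
ft_force: [0.2, 0.1, -2.5]
grip_width: 0.0245
grip_force: 29.9
```

Run:
```python
from h import *
o=robot.get_obs();A=axes(-.0655);P=np.array([.5859,.3419,.0702]);print(o["grip_width"],o["grip_force"],o["ft_force"]@A,o["moment"],o["position"])
go(P,grot(-.0655))
```

```text
0.024461778188376294 29.864529334008694 [ 0.23380165  1.27315808 -2.12490657] [ 0.49979249 -0.01169577  0.07286377] [0.58814416 0.34464405 0.07562572]
d_cm [-0.21  0.    0.61] turn [-0.005  -0.0051 -0.0017] dist 0.65 deg 0.4
```

Call:
{"name": "play_rows", "arguments": {"gripper": [0.6,0.6,0.6,0.6], "delta_pos": [[-0.2,0,0.3],[-0.2,0,0.5],[-0.2,0,0.6],[-0.2,0,0.6]], "turn": [[-0.005,-0.005,0],[-0.005,-0.005,0],[-0.005,-0.005,0],[-0.005,-0.005,0]]}}

```text
time: 7.08
position: [0.5852, 0.3422, 0.0701]
tool_rot: [0.97, -0.032, -0.008, 0.242]
ft_force: [-1.6, 2.5, 3.3]
grip_width: 0.0245
grip_force: 29.9
```

Run:
```python
from h import *
o=robot.get_obs();A=axes(-.0655);P=np.array([.5859,.3419,.0702]);print(o["grip_width"],o["grip_force"],o["ft_force"]@A,o["moment"],o["position"])
go(P,grot(-.0655))
```

```text
0.02453347047418212 29.856943488121033 [-1.7451235   0.52084874  4.0135654 ] [ 0.44810322  0.2564755  -0.09487117] [0.58518586 0.34224931 0.07006099]
d_cm [0.07 0.03 0.  ] turn [ 0.0005  0.0008 -0.0009] dist 0.08 deg 0.1
```

It is seated, with about 6 N of contact. Next I release to 45 mm, let it settle and retract in-plane.

Call:
{"name": "play_rows", "arguments": {"gripper": [0.35,0.2,0.1,-0.03,-0.03,-0.03,-0.03,-0.03,-0.03], "delta_pos": [[0,0,0],[0,0,0],[0,0,0],[0,0,0],[0,0,0],[0,0,-4],[0,0,-9],[0,0,-13],[0,0,-13]], "turn": [[0,0,0],[0,0,0],[0,0,0],[0,0,0],[0,0,0],[0,0,0],[0,0,0],[0,0,0],[0,0,0]]}}

```text
time: 8.2
position: [0.591, 0.4051, 0.1878]
tool_rot: [0.97, -0.032, -0.005, 0.24]
ft_force: [0.4, 0.2, 0.6]
grip_width: 0.0451
grip_force: 0.0
```

Run:
```python
from h import *
o=robot.get_obs();print(o["position"],o["ft_force"])
snap("wrist","w4");snap("scene","s4");snap("top","t4")
cv2.imwrite("pics/m4.png",np.hstack([cv2.imread("pics/w4.png")[0:300,60:460],cv2.resize(cv2.imread("pics/s4.png")[130:270,250:410],(340,300))]))
```

```text
[0.59098374 0.40506404 0.18779254] [0.43976866 0.23472885 0.62259744]
```

View pics/m4.png

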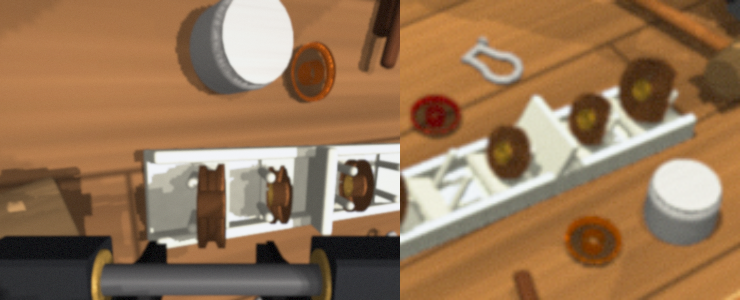

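Bay 4 now holds the chipped sheave, standing parallel to bay 3's (wrist crop ~(210,205)). I'll check it by triangulation and compute the move to the stand.

```bash
cat > st.py <<'E'
from h import *
a=.74;B=axes(a);CL=np.array([.5332,-.3641,.0621])
E
python3 - <<'E'
from st import *
T=load("top0")
def brass(c,u,v,r):
    u,v=int(u),int(v)
    hsv=cv2.cvtColor(c["color"],cv2.COLOR_RGB2HSV)[v-r:v+r+1,u-r:u+r+1].astype(int)
    m=((hsv[...,0]>=17)&(hsv[...,0]<=32)&(hsv[...,1]>110)&(hsv[...,2]>60)).astype(np.uint8)
    n,l,st,ce=cv2.connectedComponentsWithStats(m)
    if n<2:return None
    k=1+np.argmax(st[1:,4]);return ce[k]+[u-r,v-r],st[k,4]
S=load("s4");t4=load("t4");e=np.array([.5664,.0437,.0647])+.2841*np.array([.0655,.9979,0])
print(e,proj(S,e),brass(S,*proj(S,e),9),proj(t4,e),brass(t4,*proj(t4,e),9))
go(CL+.16*B[:,2],grot(a))
E
```

```text
[0.58500855 0.32720339 0.0647    ] [363.35349862 172.021804  ] (array([363.01136364, 171.32954545]), np.int32(88)) [161.84319472 204.72451643] (array([161.68115942, 204.8115942 ]), np.int32(69))
d_cm [-5.8  64.06 31.97] turn [ 0.0017  0.3835 -0.7104] dist 71.83 deg 46.3
```

The bay-4 bush sits within 0.7 px of where it should be in both views. On to the stand.

Call:
{"name": "play_rows", "arguments": {"gripper": [-0.03,-0.03,-0.03,-0.03,-0.03,-0.03,-0.03,-0.03,-0.03,-0.03,-0.03,-0.03], "delta_pos": [[-5.8,64.06,31.97],[-5.8,64.06,31.97],[-5.8,64.06,31.97],[-5.8,64.06,31.97],[-5.8,64.06,31.97],[-5.8,64.06,31.97],[-5.8,64.06,31.97],[-5.8,64.06,31.97],[-5.8,64.06,31.97],[-5.8,64.06,31.97],[-5.8,64.06,31.97],[-5.8,64.06,31.97]], "turn": [[0,0.3835,-0.7104],[0,0.3835,-0.7104],[0,0.3835,-0.7104],[0,0.3835,-0.7104],[0,0.3835,-0.7104],[0,0.3835,-0.7104],[0,0.3835,-0.7104],[0,0.3835,-0.7104],[0,0.3835,-0.7104],[0,0.3835,-0.7104],[0,0.3835,-0.7104],[0,0.3835,-0.7104]]}}

```text
time: 9.85
position: [0.4812, -0.3101, 0.2018]
tool_rot: [0.905, 0.349, 0.088, 0.225]
ft_force: [-0.2, 1.2, 0.6]
grip_width: 0.0448
grip_force: 0.0
```

Run:
```python
from st import *
print(robot.get_obs()["q"]);go(CL+.16*B[:,2],grot(a))
```

```text
[-0.7463153   0.37019066  1.95163284 -0.11920293  0.3356902   0.19140861]
d_cm [ 0.2   0.05 -0.15] turn [-0.001  -0.0004 -0.0041] dist 0.25 deg 0.2
```

Run:
```python
from st import *
c=snap("wrist","w5")
im=c["color"].copy()
for d in(0.04,):
    for s in(-.01225,.01225):
        p=proj(c,CL+.04*B[:,2]+s*B[:,1]).astype(int);cv2.circle(im,tuple(map(int,p)),2,(0,255,0),-1)
p=proj(c,CL);cv2.circle(im,tuple(map(int,p)),2,(0,0,255),-1)
cv2.imwrite("pics/w5m.png",im[:,:,::-1]);print(p)
```

```text
[272.30612431 195.86867888]
```

View pics/w5m.png

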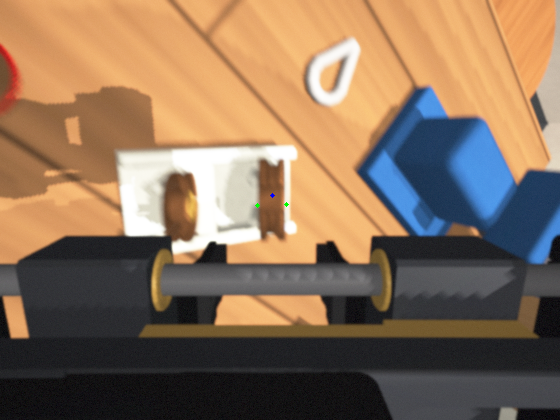

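The predicted rim points (258,205) and (287,205) fall on the spare's edges (259–286). I'll check the yaw from the far rail's edge at z=36 mm and compute the grasp.

Run:
```python
from st import *
c=load("w5");hsv=cv2.cvtColor(c["color"],cv2.COLOR_RGB2HSV).astype(int)
m=(hsv[...,1]<70)&(hsv[...,2]>150)
pts=[]
for u in range(130,285,6):
    vs=np.where(m[135:165,u])[0]
    if len(vs): pts.append(onz(c,u,135+vs[0]-.5,.036)[:2])
l=cv2.fitLine(np.array(pts,np.float32),cv2.DIST_HUBER,0,.01,.01).ravel();print("stand yaw",np.arctan2(abs(l[0]),abs(l[1])),len(pts),"rail edge xr rel CL",(np.append(l[2:],.036)-CL)@B[:,0])
c=load("w1");hsv=cv2.cvtColor(c["color"],cv2.COLOR_RGB2HSV).astype(int)
m=(hsv[...,1]<70)&(hsv[...,2]>150);pts=[]
for u in range(110,340,6):
    vs=np.where(m[135:165,u])[0]
    if len(vs): pts.append(onz(c,u,135+vs[0]-.5,.036)[:2])
l=cv2.fitLine(np.array(pts,np.float32),cv2.DIST_HUBER,0,.01,.01).ravel();print("rack yaw",np.arctan2(l[0],l[1]),len(pts),"rel C1",(np.append(l[2:],.036)-[.5675,.0536,.0621])@axes(-.0655)[:,0])
go(CL+.09*B[:,2],grot(a));go(CL+.01*B[:,2],grot(a))
```

```text
stand yaw 0.7459033 26 rail edge xr rel CL 0.04656474927892668
rack yaw 0.06931825 39 rel C1 0.047510082058221464
d_cm [ 0.41 -0.31  6.77] turn [ 0.0031  0.001  -0.0053] dist 6.79 deg 0.4
d_cm [ 0.41 -0.34 14.77] turn [ 0.0031  0.001  -0.0053] dist 14.78 deg 0.4
```

```bash
sed -i 's/a=.74;/a=.745;/' st.py
python3 - <<'E'
from st import *
go(CL+.09*B[:,2],grot(a))
E
```

```text
d_cm [ 0.39 -0.31  6.77] turn [ 0.0031  0.0033 -0.0097] dist 6.79 deg 0.6
```

Call:
{"name": "play_rows", "arguments": {"gripper": [-0.03,-0.03,-0.03,-0.03,-0.03], "delta_pos": [[0.4,-0.3,3],[0.4,-0.3,6],[0.4,-0.3,6.8],[0.4,-0.3,6.8],[0.4,-0.3,6.8]], "turn": [[0.003,0,-0.01],[0.003,0,-0.01],[0.003,0,-0.01],[0.003,0,-0.01],[0.003,0,-0.01]]}}

```text
time: 10.52
position: [0.5062, -0.3262, 0.1425]
tool_rot: [0.903, 0.355, 0.087, 0.225]
ft_force: [-0.8, -0.2, 1.0]
grip_width: 0.0447
grip_force: 0.0
```

Run:
```python
from st import *
print(robot.get_obs()["q"]);go(CL+.09*B[:,2],grot(a));go(CL+.01*B[:,2],grot(a))
c=snap("wrist","w6");cv2.imwrite("pics/w6c.png",c["color"][90:300,60:460,::-1])
```

```text
[-0.73631587  0.51326604  1.93443055 -0.2001612   0.21165791  0.27011638]
d_cm [-0.59  0.29  0.27] turn [-0.0007 -0.0001  0.0048] dist 0.71 deg 0.3
d_cm [-0.59  0.3   8.27] turn [-0.0007 -0.0001  0.0048] dist 8.29 deg 0.3
```

View pics/w6c.png

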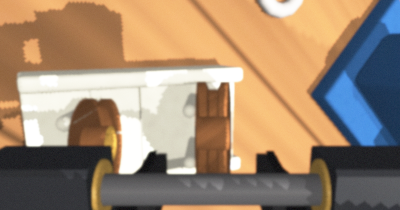

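The spare (crop u 196–232) lies between the fingers (157 and 263). Joint 5 is at 0.21 and falling, so I'll descend in slow steps and watch it.

Call:
{"name": "play_rows", "arguments": {"gripper": [-0.03,-0.03,-0.03,-0.03], "delta_pos": [[-0.5,0.2,1.5],[-0.5,0.2,3],[-0.5,0.2,4.5],[-0.5,0.2,4.5]], "turn": [[0,0,0.005],[0,0,0.005],[0,0,0.005],[0,0,0.005]]}}

```text
time: 11.08
position: [0.5181, -0.3469, 0.1013]
tool_rot: [0.904, 0.353, 0.087, 0.224]
ft_force: [-0.1, 0.2, -0.7]
grip_width: 0.0449
grip_force: 0.0
```

Run:
```python
from st import *
o=robot.get_obs();print(o["q"],o["joint_velocities"].round(2));go(CL+.01*B[:,2],grot(a))
```

```text
[-0.75170335  0.6102706   1.90722269 -0.24472062  0.14429309  0.30820651] [ 0.   -0.03  0.01  0.01  0.01 -0.01]
d_cm [-0.05  0.19  3.54] turn [-0.0035  0.0003 -0.0004] dist 3.54 deg 0.2
```

Call:
{"name": "play_rows", "arguments": {"gripper": [-0.03,-0.03,-0.03,-0.03], "delta_pos": [[-0.05,0.15,1.5],[-0.05,0.15,3],[-0.05,0.15,3.5],[-0.05,0.15,3.5]], "turn": [[-0.003,0,0],[-0.003,0,0],[-0.003,0,0],[-0.003,0,0]]}}

```text
time: 11.58
position: [0.5299, -0.3601, 0.0725]
tool_rot: [0.904, 0.353, 0.088, 0.226]
ft_force: [0.7, -0.2, 0.2]
grip_width: 0.0447
grip_force: 0.0
```

Run:
```python
from st import *
o=robot.get_obs();print(o["q"],o["joint_velocities"].round(2),o["ft_force"]@B);go(CL+.01*B[:,2],grot(a))
```

```text
[-0.7549351   0.67867153  1.8805308  -0.34363897  0.09900414  0.40485574] [ 0.   -0.02  0.01  0.01  0.   -0.01] [ 0.38057286 -0.65645167 -0.11705   ]
d_cm [-0.03 -0.04  0.16] turn [ 0.0015 -0.     -0.0002] dist 0.17 deg 0.1
```

Call:
{"name": "play_rows", "arguments": {"gripper": [0.2,0.35,0.6,0.6,0.6,0.6], "delta_pos": [[0,-0.04,0.15],[0,-0.04,0.15],[0,-0.04,0.15],[0,-0.04,0.15],[0,-0.04,0.15],[0,-0.04,0.15]], "turn": [[0,0,0],[0,0,0],[0,0,0],[0,0,0],[0,0,0],[0,0,0]], "squeeze": 20}}

```text
time: 12.32
position: [0.5299, -0.3601, 0.0715]
tool_rot: [0.904, 0.353, 0.088, 0.226]
ft_force: [-1.8, 2.0, 3.3]
grip_width: 0.0243
grip_force: 19.8
```

Run:
```python
from st import *
o=robot.get_obs();print(o["grip_width"],o["ft_force"]@B,o["moment"],o["position"],B.T@(o["position"]-CL),o["q"]);go(CL+.01*B[:,2],grot(a))
```

```text
0.024286908305881642 [0.06935027 0.8172244  4.18577373] [0.34297616 0.34998332 0.04816439] [ 0.52986633 -0.36012894  0.07154794] [0.00024173 0.00013743 0.01077352] [-0.75491207  0.68057056  1.88095572 -0.35313701  0.09685449  0.41441536]
d_cm [-0.02  0.01  0.08] turn [ 0.0015  0.0001 -0.0002] dist 0.08 deg 0.1
```

The grip is good at 24.3 mm. I'll lift in-plane 14 cm.

Call:
{"name": "play_rows", "arguments": {"gripper": [0.6,0.6,0.6,0.6,0.6,0.6,0.6,0.6], "delta_pos": [[0,0,-1],[0,0,-3],[0,0,-5],[0,0,-7.5],[0,0,-10],[0,0,-12],[0,0,-14],[0,0,-14]], "turn": [[0,0,0],[0,0,0],[0,0,0],[0,0,0],[0,0,0],[0,0,0],[0,0,0],[0,0,0]], "squeeze": 30}}

```text
time: 13.32
position: [0.4856, -0.3118, 0.1965]
tool_rot: [0.903, 0.353, 0.089, 0.227]
ft_force: [0.6, 0.5, -1.6]
grip_width: 0.0246
grip_force: 29.8
```

```bash
echo 'A=axes(-.0655);P1=np.array([.5673,.0584,.0702])+.0014*A[:,2]' >> st.py
python3 - <<'E'
from st import *
o=robot.get_obs();print(o["q"],o["grip_width"],o["position"],P1+.14*A[:,2]);go(P1+.14*A[:,2],grot(-.0655))
E
```

```text
[-0.74372283  0.38498887  1.95105876 -0.1233518   0.31570497  0.18987344] 0.02462304938309782 [ 0.48563602 -0.31178695  0.1965099 ] [0.571645   0.12464093 0.19504879]
d_cm [ 35.91 -23.2  -12.28] turn [ 0.0042 -0.3828  0.7145] dist 44.48 deg 46.4
```

Call:
{"name": "play_rows", "arguments": {"gripper": [0.6,0.6,0.6,0.6,0.6,0.6,0.6,0.6,0.6,0.6,0.6], "delta_pos": [[4,-2.6,-1.4],[8,-5.2,-2.8],[12,-7.8,-4.1],[16,-10.3,-5.5],[20,-12.9,-6.9],[24,-15.5,-8.2],[28,-18.1,-9.6],[32,-20.7,-10.9],[35.9,-23.2,-12.3],[35.9,-23.2,-12.3],[35.9,-23.2,-12.3]], "turn": [[0,-0.04,0.075],[0,-0.085,0.16],[0,-0.128,0.24],[0,-0.17,0.318],[0,-0.213,0.397],[0,-0.255,0.476],[0,-0.298,0.556],[0,-0.34,0.635],[0.004,-0.383,0.7145],[0.004,-0.383,0.7145],[0.004,-0.383,0.7145]]}}

```text
time: 14.7
position: [0.5711, 0.1245, 0.1929]
tool_rot: [0.97, -0.031, -0.01, 0.241]
ft_force: [0.0, -0.4, -1.9]
grip_width: 0.0242
grip_force: 29.8
```

Run:
```python
from st import *
c=snap("wrist","w7");robot.camera("scene");robot.camera("scene")
o=robot.get_obs();print(o["q"],o["grip_width"]);go(P1+.14*A[:,2],grot(-.0655));go(P1,grot(-.0655))
```

```text
[ 0.25427817  0.62019698  1.45468866 -0.48264982  1.27215989  2.08431816] 0.024241784661975782
d_cm [ 0.07 -0.09 -0.19] turn [-0.0009  0.0042  0.    ] dist 0.22 deg 0.2
d_cm [ 0.13 -0.07 13.81] turn [-0.0009  0.0042  0.    ] dist 13.81 deg 0.2
```

Call:
{"name": "play_rows", "arguments": {"gripper": [0.6,0.6,0.6,0.6,0.6,0.6,0.6], "delta_pos": [[0.1,-0.05,3],[0.1,-0.05,6],[0.1,-0.05,9],[0.1,-0.05,11.5],[0.1,-0.05,13],[0.1,-0.05,13],[0.1,-0.05,13]], "turn": [[0,0.004,0],[0,0.004,0],[0,0.004,0],[0,0.004,0],[0,0.004,0],[0,0.004,0],[0,0.004,0]]}}

```text
time: 15.72
position: [0.5688, 0.064, 0.0799]
tool_rot: [0.97, -0.031, -0.006, 0.241]
ft_force: [-0.8, -1.1, -1.1]
grip_width: 0.0243
grip_force: 29.8
```

Run:
```python
from st import *
o=robot.get_obs();print(o["ft_force"]@A,o["grip_width"]);go(P1,grot(-.0655))
```

```text
[-0.68390066 -0.43448883 -1.53052702] 0.024280349735681498
d_cm [-0.12  0.05  0.99] turn [-0.0013 -0.003  -0.0001] dist 1.0 deg 0.2
```

Call:
{"name": "play_rows", "arguments": {"gripper": [0.6,0.6,0.6,0.6,0.6], "delta_pos": [[-0.1,0.05,0.4],[-0.1,0.05,0.7],[-0.1,0.05,0.9],[-0.1,0.05,0.95],[-0.1,0.05,0.95]], "turn": [[0,-0.003,0],[0,-0.003,0],[0,-0.003,0],[0,-0.003,0],[0,-0.003,0]]}}

```text
time: 16.35
position: [0.567, 0.0595, 0.0712]
tool_rot: [0.97, -0.032, -0.008, 0.241]
ft_force: [-1.0, 0.8, 1.0]
grip_width: 0.0245
grip_force: 29.8
```

Run:
```python
from st import *
o=robot.get_obs();print(o["ft_force"]@A,o["moment"],o["grip_width"]);go(P1,grot(-.0655))
```

```text
[-1.01545189  0.19576966  1.20201732] [ 0.36538734  0.10853659 -0.03555028] 0.02448192830065199
d_cm [ 0.03  0.05 -0.  ] turn [-0.0013  0.0008  0.0007] dist 0.06 deg 0.1
```

The seat contact is felt at the expected height. I release and retract in-plane.

Call:
{"name": "play_rows", "arguments": {"gripper": [0.35,0.2,0.1,-0.03,-0.03,-0.03,-0.03,-0.03,-0.03,-0.03], "delta_pos": [[0,0,0],[0,0,0],[0,0,0],[0,0,0],[0,0,0],[0,0,-4],[0,0,-9],[0,0,-14],[0,0,-18],[0,0,-18]], "turn": [[0,0,0],[0,0,0],[0,0,0],[0,0,0],[0,0,0],[0,0,0],[0,0,0],[0,0,0],[0,0,0],[0,0,0]]}}

```text
time: 17.6
position: [0.5746, 0.1451, 0.2332]
tool_rot: [0.97, -0.031, -0.005, 0.24]
ft_force: [1.4, -0.7, -0.6]
grip_width: 0.0449
grip_force: 0.0
```

Run:
```python
from st import *
S=snap("scene","s8");c=snap("wrist","w8");t=snap("top","t8")
e=np.array([.5664,.0437,.0647])
def brass(c,u,v,r):
    u,v=int(u),int(v)
    hsv=cv2.cvtColor(c["color"],cv2.COLOR_RGB2HSV)[v-r:v+r+1,u-r:u+r+1].astype(int)
    m=((hsv[...,0]>=17)&(hsv[...,0]<=32)&(hsv[...,1]>110)&(hsv[...,2]>90)).astype(np.uint8)
    n,l,st,ce=cv2.connectedComponentsWithStats(m)
    if n<2:return None
    k=1+np.argmax(st[1:,4]);return ce[k]+[u-r,v-r],st[k,4]
print(proj(S,e),brass(S,*proj(S,e),9),robot.get_obs()["position"])
cv2.imwrite("pics/m8.png",np.hstack([c["color"][60:300,60:460,::-1],cv2.resize(S["color"][150:270,205:385,::-1],(360,240))]))
```

```text
[266.6844197  210.24548085] (array([266.39726027, 209.95890411]), np.int32(73)) [0.57154549 0.14276487 0.2286936 ]
```

View pics/m8.png

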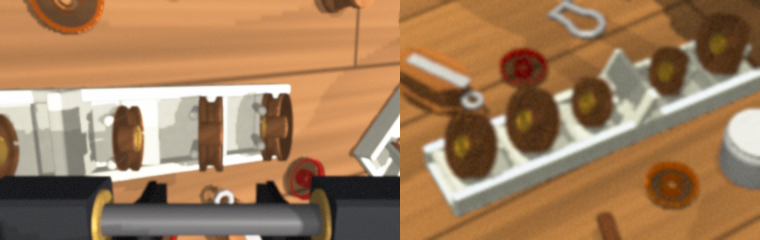

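The spare stands home in bay 1, with its bush within 0.4 px of the original position and its rim whole. The chipped sheave stands in bay 4, and the gripper is clear at z≈0.23. Handing in.

```bash
python3 -c "
from rig import robot
print(robot.hand_in())"
```

```text
the job is handed in; nothing more can be done
None
```

I moved the chipped large sheave from bay 1 to reject bay 4, stood the sound large spare home in bay 1, and handed the job in at about 18 s; no verdict was returned.

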